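# Load, lock and power up the relay test rig

## Robot

A 6-joint arm with a two-finger parallel gripper is mounted at the origin on the work surface. World frame = base frame: x ahead of the robot, y to its left, z up, the work surface at z = 0. Lengths are in m, angles in rad, forces in N, time in s.
With the tool pointing down it reaches from about 0.325 to 0.925 m from the base axis. Payload 3.1 kg.
Tool frame: the origin (TCP) lies on the centre line of the jaws, within the pads' length; the fingertips stand 11 mm ahead of it and the grasp point (between the pads) lies 8 mm behind it (tip_extent is the distance from the TCP to the fingertips, in m); x points along the fingers, z is the direction in which the jaws open and shut, and the axes are right-handed (so a half turn about x gives the same grasp; the last joint's range is limited). The gripper opens to 85 mm and grips with 20 to 120 N. Pads are 22 mm wide; open, the fingers measure 114 mm over their backs; the gripper's body (76 mm by 85 mm) begins 54 mm behind the grasp point. The pads swing forward as they close: fully open they stand 13 mm farther back than shut.
Start: joints at [-1.397, 0.217, 1.613, -0, 1.311, -0.112], TCP at [0.176, -0.6, 0.242] pointing down, gripper open.
Joint ranges: [-2.75, 2.75], [-0.78, 2.1], [0.31, 2.55], [-1.13, 4.27], [0.13, 2.63], [-2.58, 2.58]. Speed limits (rad/s): [2.79, 2.79, 3.14, 3.14, 3.14, 3.14].

## Interface

Orientations are given as a unit quaternion [w, x, y, z].
In Python, from bench import move_pose, move_linear, move_joints, command_gripper, sleep, ik, observe, camera, IKError, sign_off, search_frame, masks_of, tip_extent gives the robot as it stands. Calls block until the motion is done:
- move_pose(position, orientation): joint-space move of the TCP to a pose.
- move_linear(position, feed=0.15, rot=None, threshold=None): straight line of the TCP; rot=None keeps the orientation; feed is the mean speed in m/s. With threshold (N) it stops when the force on the tool has changed by that much, and returns True; else False.
- move_joints(angles): joint-space move.
- command_gripper(opening, squeeze=None): finger opening in m; squeeze is the grip in N (None keeps the last); returns when the fingers have stopped.
- sleep(seconds).
- ik(position, orientation): joint angles nearest the present ones, or None.
- observe(): the state.
- camera(name): name is "side" or "top" or "wrist"; returns a dict with "img" (400x640x3 uint8, blue, green, red), "fx", "fy", "cx", "cy" (pixels), "dist_coeffs" ([k1, k2, p1, p2, k3] as OpenCV has them; the pictures are not rectified), "R" (3x3) and "t" (3): a world point X has camera coordinates R X + t. Camera axes: x right, y down, z forward; pixel columns grow to the right and rows downward; lengths in m; the calibration is good to about 2 mm. A picture is of the moment at which its call begins. There is no depth.
A pose or a line that the arm cannot do raises IKError and nothing moves.
- sign_off(): hands the job in, once; it reports no verdict.
Trained networks look in a picture, given as the dict that the camera call returned (one of the last four; its "shot" number tells which), for a name from the list of things; names that differ only in an ending like _2 or _b are one class to them, and where a whole thing is asked for, a point or a joint stands for the part that bears it (a point fixed in the world has none). Each returns a list of dicts, best first, with "score" (0 to 1); they miss things now and then, are a little off and sometimes report something else, mostly with a low value. They report only what shows in the picture. A call takes as long as a camera call. They do not tell look-alikes from the thing itself.
- search_frame(picture, query): "point" ([column, row] in pixels, amid what is visible of it).
- masks_of(picture, query): "pixels" (400x640 bool, what is visible of it) and "point" ([column, row] in pixels, amid what is visible of it).
The state is a dict: "time_s": time; "joint_positions": joint angles; "dq": joint speeds; "joint_efforts": joint torques, N m; "eef_pos": TCP position; "ee_rot": TCP orientation; "ft_force": force on the tool from outside, world axes, zero at the start; "ft_torque": the same for the moment, N m; "width": finger opening in m.
Only numpy, scipy, OpenCV 4.12 (cv2) and the standard library are available. Lean on these libraries where they do the work, as an engineer would, in place of code of your own. Each camera call takes 0.05 s, during which the arm holds its last target.

## Task

Stand every loose relay module upright in the pockets of the carrier, one to a pocket; then tighten the carrier's two captive wing bolts clockwise until both are fully home, then turn the supply unit's round adjuster until its white pointer lines up with the dark index mark on the ring around it, and last of all throw the power lever fully over, away from the robot. At the end everything must still be so; leave the spool, screwdriver and carton where they are.

Things in the scene. Friction and masses are not known exactly. Their poses are not given: they have to be found in the camera images.
- module0: Loose relay module, one of three or four on the bench (None also when it is absent): a grey plastic block 44 mm (own x) by 36 mm (y) by 32 mm tall, 0.12 kg, with flat sides. Origin: centre of the underside, z up. All modules are alike; any pocket will do.
- module1: Loose relay module, one of three or four on the bench (None also when it is absent): a grey plastic block 44 mm (own x) by 36 mm (y) by 32 mm tall, 0.12 kg, with flat sides. Origin: centre of the underside, z up. All modules are alike; any pocket will do.
- module2: Loose relay module, one of three or four on the bench (None also when it is absent): a grey plastic block 44 mm (own x) by 36 mm (y) by 32 mm tall, 0.12 kg, with flat sides. Origin: centre of the underside, z up. All modules are alike; any pocket will do.
- module3: Loose relay module, one of three or four on the bench (None also when it is absent): a grey plastic block 44 mm (own x) by 36 mm (y) by 32 mm tall, 0.12 kg, with flat sides. Origin: centre of the underside, z up. All modules are alike; any pocket will do.
- carrier: Fixed aluminium carrier on the bench, base plate 66 mm (own x) by 336 mm (y), 4 mm thick; origin at the centre of its underside. Four open-topped pockets in a row along y, 48 mm apart; walls 4 mm thick, their top 10 mm above the bench. Wing bolts at y = +142 and -142 mm. It stands on either side of the bench, its -x roughly to the robot (yaw within 0.15).
- pocket0 (a point): Centre of the floor of the carrier's pocket at its y = 72 mm; axes as the carrier's. The pocket is 54 mm (x) by 44 mm (y) inside, floor 4 mm above the bench; a module fits only with its x along the carrier's x, either way round, so hold it by the faces 44 mm apart, above the walls (top 10 mm above the bench).
- pocket1 (a point): Centre of the floor of the carrier's pocket at its y = 24 mm; axes as the carrier's. The pocket is 54 mm (x) by 44 mm (y) inside, floor 4 mm above the bench; a module fits only with its x along the carrier's x, either way round, so hold it by the faces 44 mm apart, above the walls (top 10 mm above the bench).
- pocket2 (a point): Centre of the floor of the carrier's pocket at its y = -24 mm; axes as the carrier's. The pocket is 54 mm (x) by 44 mm (y) inside, floor 4 mm above the bench; a module fits only with its x along the carrier's x, either way round, so hold it by the faces 44 mm apart, above the walls (top 10 mm above the bench).
- pocket3 (a point): Centre of the floor of the carrier's pocket at its y = -72 mm; axes as the carrier's. The pocket is 54 mm (x) by 44 mm (y) inside, floor 4 mm above the bench; a module fits only with its x along the carrier's x, either way round, so hold it by the faces 44 mm apart, above the walls (top 10 mm above the bench).
- bolt_left_grip (a point): On the vertical axis of the left (carrier's +y) wing bolt, at the middle of its wing: an upright black bar 48 mm long (this point's x), 12 mm thick (y) and 26 mm tall, from 21 mm to 47 mm above the bench, this point 34 mm up. Below it a round steel boss of radius 14 mm reaches to 16 mm above the bench. The axes turn with the wing.
- bolt_right_grip (a point): On the vertical axis of the right (carrier's -y) wing bolt, at the middle of its wing: an upright black bar 48 mm long (this point's x), 12 mm thick (y) and 26 mm tall, from 21 mm to 47 mm above the bench, this point 34 mm up. Below it a round steel boss of radius 14 mm reaches to 16 mm above the bench. The axes turn with the wing.
- bolt_left (a joint): Turn of this wing bolt in rad, growing clockwise seen from above; the end stop (fully home) is at 2.6. It does not rise or sink; friction (0.06 N m) holds it where it is left.
- bolt_right (a joint): Turn of this wing bolt in rad, growing clockwise seen from above; the end stop (fully home) is at 2.6. It does not rise or sink; friction (0.06 N m) holds it where it is left.
- supply: Fixed grey steel supply unit, a box 120 mm (own x) by 210 mm (y) by 50 mm tall; origin at the centre of its underside. On its flat top: the round adjuster at x = 0, y = -45 mm and the power lever's block at x = +10, y = +60 mm. It stands on the bench on the side the carrier does not, its own -x roughly to the robot (yaw within 0.15).
- adjuster_grip (a point): On the vertical axis of the adjuster, a round black fluted knob of 40 mm diameter, from 60 mm to 89 mm above the bench, on a skirt of 56 mm diameter, 7 mm thick below it; this point is 77 mm above the bench. The axes turn with the knob; the white pointer lies along its -x. A friction grip on the round turns it.
- pointer_tip (a point): Outer end of the adjuster's white pointer line, 30 mm from the knob's axis, 60 mm above the bench; turns with the knob.
- index_mark (a point): Inner end of the dark index mark on the fixed flat aluminium ring (31 to 44 mm radius) around the adjuster, 30 mm from the knob's axis: when set, the pointer tip stands right here. The mark's place round the knob differs from start to start.
- adjuster (a joint): Turn of the adjuster in rad, growing clockwise seen from above, stops at 0 and 3.6; friction (0.04 N m) holds it where it is left. At 0 the pointer points along the supply unit's -x. At the start the mark lies 0.8 to 2.5 rad clockwise of the pointer.
- power (a joint): Angle of the power lever in rad: near 0 it leans to the supply unit's -x (off), 1.0 is fully over to +x (on). Stays where it is left; its hinge runs along the unit's y, 72 mm above the bench.
- power_tip (a point): Centre of the ball (26 mm diameter, black) at the end of the power lever, 60 mm from its hinge, about 125 mm above the bench; the steel rod below it is 10 mm thick.
- spool: Bystander: empty blue plastic spool standing on the bench, 72 mm across, 50 mm tall, origin at its underside. Leave it alone.
- screwdriver: Bystander: screwdriver with an orange handle, 200 mm long, lying on the bench along its own x. Leave it alone.
- carton: Bystander: small cardboard carton 90 by 60 by 50 mm, origin at the centre of its underside. Leave it alone.
Things that resemble listed ones, but are neither listed nor needed, are in the scene too. Of the things that look like the supply, the larger one is meant.

How it is judged:
By the outcome, as a careful person would: the job done as asked, in the order asked, and still so for the second after the job is handed in, with the robot touching nothing.
Of module0, module1, module2, module3 only 3 to 4 are there at a start; the rules pass over those that are not, and their reading is None.
At some moment in a run one of module0, module1, module2, module3 may be knocked a few centimetres aside while the robot is not near it.
Once in a run the grip may slacken for a moment while it holds something.
It also fails if it takes over 210 s, if anything falls off the work surface, if the arm or the gripper's body presses on something with over 40 N, if the wrist force passes 120 N, or if a joint passes its speed limit or range.

## Working session

There is one attempt and no reset: what is moved stays moved. The work goes in short steps, each a Python script; the robot and the scene stay as the last script left them, time stands still between calls to the robot, and variables do not carry over. Pictures are saved under pics/ and viewed, and the job is handed in when it is done.

```bash
ls; mkdir -p pics
python3 - <<'E'
from bench import *
import cv2
for n in ["top","side","wrist"]:
    c=camera(n); cv2.imwrite(f"pics/{n}0.png",c["img"]); print(n,c["fx"],c["cx"],c["cy"],c["dist_coeffs"],c["R"],c["t"])
o=observe(); print(o["time_s"],o["eef_pos"],o["ee_rot"],o["width"],o["ft_force"])
E
```

```text
pics
top 434.7776039791675 322.23109086428485 203.28812266139482 [-0.07413628  0.          0.          0.          0.        ] [[-0.0253871  -0.99967601  0.00183659]
 [-0.99197505  0.02496382 -0.12394481]
 [ 0.12385881 -0.00496845 -0.99228741]] [0.01286756 0.61143078 1.64032981]
side 413.05109802939137 327.8379584927947 199.67888986050448 [-0.0488149  0.         0.         0.         0.       ] [[-0.87345575 -0.48658732  0.01754501]
 [-0.29056653  0.49199433 -0.82067818]
 [ 0.39069955 -0.72192407 -0.57112127]] [0.52436652 0.2609805  0.97843574]
wrist 323.6732572485957 315.1810941210492 196.32198026053413 [-0.02880554  0.          0.          0.          0.        ] [[ 0.28224561 -0.95934045 -0.00182197]
 [-0.921824   -0.27173293  0.27640861]
 [-0.26566505 -0.07633558 -0.96103848]] [-0.62360112 -0.03626386  0.37861495]
0.15 [ 0.1761232  -0.59901757  0.24122868] [ 0.56561962  0.42415687  0.56661705 -0.42321451] 0.08540323374550379 [-1.00400966  0.16871011  0.20080999]
```

View pics/top0.png

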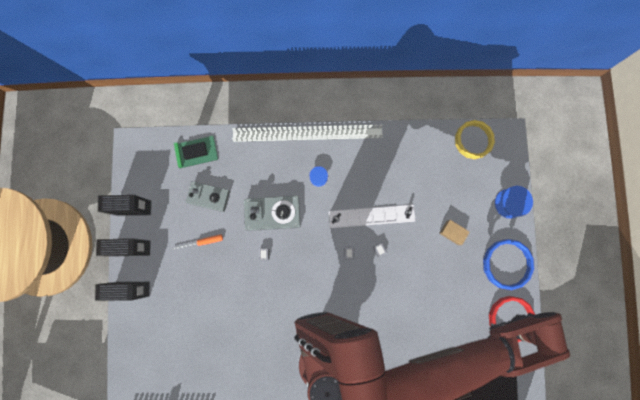

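View pics/side0.png

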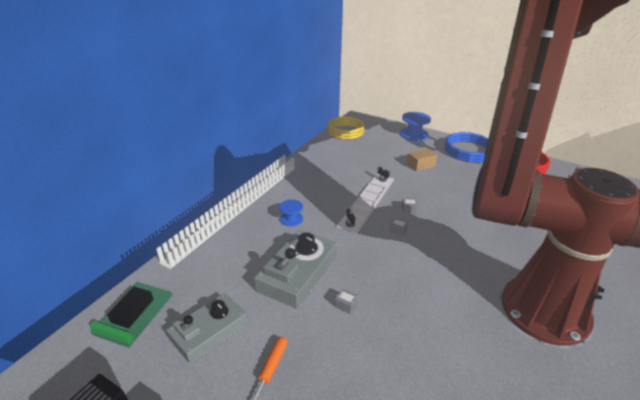

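View pics/wrist0.png

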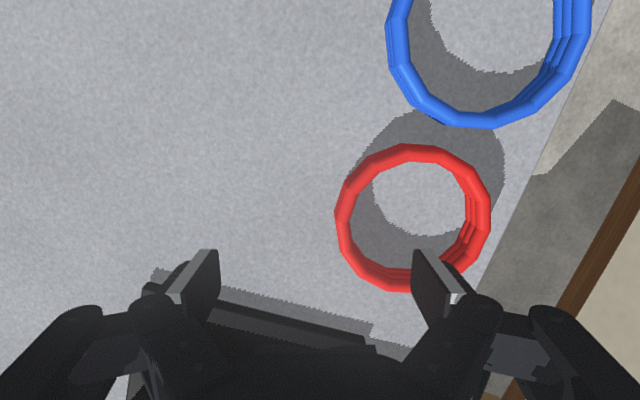

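```bash
cat > h.py <<'E'
from bench import *
import numpy as np, cv2
from scipy.spatial.transform import Rotation as Rn
def K(c): return np.array([[c["fx"],0,c["cx"]],[0,c["fy"],c["cy"]],[0,0,1]])
def p2w(c,uv,z):
    n=cv2.undistortPoints(np.array(uv,float).reshape(-1,1,2),K(c),np.array(c["dist_coeffs"])).reshape(-1,2)
    R=np.array(c["R"]);t=np.array(c["t"]);C=-R.T@t
    d=np.c_[n,np.ones(len(n))]@R
    s=(z-C[2])/d[:,2]
    return C+d*s[:,None]
def w2p(c,X):
    return cv2.projectPoints(np.array(X,float).reshape(-1,1,3),cv2.Rodrigues(np.array(c["R"]))[0],np.array(c["t"]),K(c),np.array(c["dist_coeffs"]))[0].reshape(-1,2)
def q(yaw):
    "tool down, jaw axis (tool z) at world angle yaw"
    x=np.array([0,0,-1.]);z=np.array([np.cos(yaw),np.sin(yaw),0]);y=np.cross(z,x)
    a=Rn.from_matrix(np.c_[x,y,z]).as_quat(); return [a[3],a[0],a[1],a[2]]
def jaw():
    w,x,y,z=observe()["ee_rot"]; v=Rn.from_quat([x,y,z,w]).as_matrix()[:,2]; return np.arctan2(v[1],v[0])
def crop(c,name,x0,y0,x1,y1,s):
    cv2.imwrite("pics/"+name,cv2.resize(c["img"][y0:y1,x0:x1],None,fx=s,fy=s,interpolation=cv2.INTER_CUBIC))
def st():
    o=observe(); print("t%.1f"%o["time_s"],np.round(o["eef_pos"],4),"jaw%.3f"%jaw(),"w%.4f"%o["width"],"F",np.round(o["ft_force"],1),"q",np.round(o["joint_positions"],2))
E
python3 - <<'E'
from h import *
c=camera("top"); crop(c,"t1.png",230,160,430,280,4)
for n in ["module0","carrier","supply","spool","carton","screwdriver","bolt_left_grip"]:
    for d in search_frame(c,n): print(n,d["score"],np.round(d["point"]),np.round(p2w(c,d["point"],0.03)[0],3))
print(tip_extent() if callable(tip_extent) else tip_extent); st()
E
```

```text
module0 0.63 [377. 250.] [ 0.429 -0.209  0.03 ]
module0 0.53 [349. 254.] [ 0.416 -0.099  0.03 ]
module0 0.52 [265. 254.] [0.423 0.222 0.03 ]
carrier 0.64 [370. 213.] [ 0.57  -0.187  0.03 ]
supply 0.88 [271. 212.] [0.586 0.198 0.03 ]
supply 0.74 [211. 194.] [0.66  0.432 0.03 ]
spool 0.72 [286. 214.] [0.575 0.139 0.03 ]
spool 0.67 [320. 173.] [0.733 0.001 0.03 ]
carton 0.7 [456. 230.] [ 0.494 -0.517  0.03 ]
screwdriver 0.71 [211. 239.] [0.485 0.431 0.03 ]
bolt_left_grip 0.54 [337. 218.] [ 0.556 -0.058  0.03 ]
bolt_left_grip 0.35 [210. 241.] [0.476 0.432 0.03 ]
0.011
t0.6 [ 0.1762 -0.5996  0.2423] jaw-1.285 w0.0855 F [ 0.6 -0.4 -0.4] q [-1.4   0.22  1.61 -0.    1.31 -0.11]
```

View pics/t1.png

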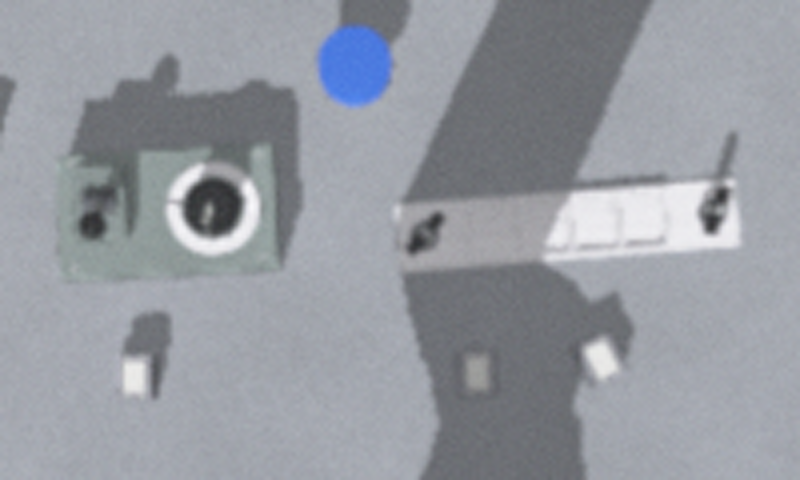

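Run:
```python
from h import *
move_pose([0.40,-0.15,0.33],q(-np.pi/2)); st()
c=camera("wrist"); cv2.imwrite("pics/w1.png",c["img"]); print(-np.array(c["R"]).T@c["t"])
t=camera("top"); cv2.imwrite("pics/t2.png",t["img"])
```

```text
t2.4 [ 0.4    -0.1506  0.3299] jaw-1.572 w0.0853 F [ 0.6 -0.1 -0. ] q [-0.52 -0.29  1.94 -0.    1.49  1.05]
[ 0.46988986 -0.1504414   0.46154887]
```

View pics/w1.png

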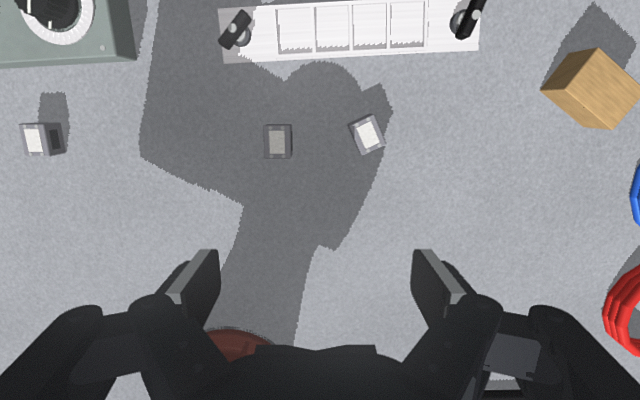

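View pics/t2.png

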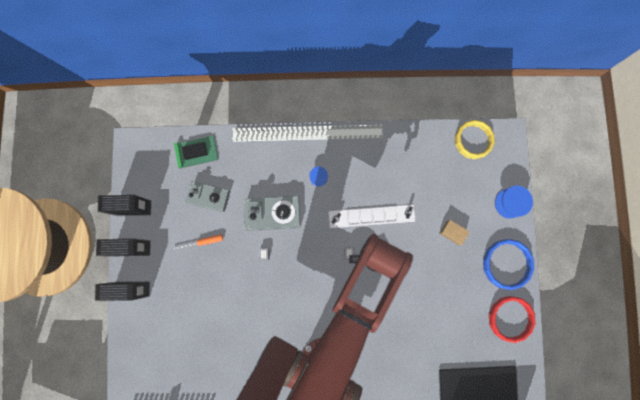

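```bash
cat >> h.py <<'E'
from scipy.optimize import minimize
def box(dims,x,y,yaw,z0=0):
    a,b,h=dims
    P=np.array([[sx*a/2,sy*b/2,z] for sx in(1,-1) for sy in(1,-1) for z in(z0,z0+h)])
    R=np.array([[np.cos(yaw),-np.sin(yaw)],[np.sin(yaw),np.cos(yaw)]])
    P[:,:2]=P[:,:2]@R.T+[x,y]; return P
def sil(c,P,S=4):
    im=np.zeros((400*S,640*S),np.uint8); h=cv2.convexHull(((w2p(c,P)+.5)*S-.5).astype(np.float32)).astype(np.int32)
    cv2.fillConvexPoly(im,h,1); return im
def fitbox(c,mask,dims,z0=0):
    S=4; M=cv2.resize(mask.astype(np.uint8),None,fx=S,fy=S,interpolation=cv2.INTER_NEAREST)
    v,u=np.nonzero(mask); w=p2w(c,[[u.mean(),v.mean()]],z0+dims[2]/2)[0]
    def f(p):
        s=sil(c,box(dims,p[0],p[1],p[2]/20,z0)); i=(s&M).sum(); return 1-i/((s|M).sum())
    best=None
    for y0 in np.arange(-1.5,1.5,0.39):
        r=minimize(f,[w[0],w[1],y0*20],method="Nelder-Mead",options=dict(initial_simplex=np.array([[w[0],w[1],y0*20],[w[0]+.01,w[1],y0*20],[w[0],w[1]+.01,y0*20],[w[0],w[1],y0*20+5]]),xatol=1e-4,fatol=1e-4,maxiter=80))
        if best is None or r.fun<best.fun: best=r
    p=best.x.copy(); p[2]/=20; p[2]=(p[2]+np.pi/2)%np.pi-np.pi/2; return p,best.fun
D0=(.044,.036,.032)
def modules(c,dimsl=(D0,),q="module0",minscore=0.2):
    out=[]
    for d in masks_of(c,q):
        m=d["pixels"]; 
        if d["score"]<minscore or m.sum()<60: continue
        for D in dimsl:
            p,e=fitbox(c,m,D); print(q,"%.2f"%d["score"],np.round(d["point"]),int(m.sum()),D,"xyyaw",np.round(p,4),"err %.3f"%e); out.append((p,e))
    return out
E
python3 - <<'E'
from h import *
DD=[D0,(.044,.032,.036),(.036,.032,.044)]
for y,n in [(-0.15,"w2.png"),(0.2,"w3.png")]:
    move_pose([0.34,y,0.30],q(-np.pi/2)); st()
    c=camera("wrist"); cv2.imwrite("pics/"+n,c["img"]); modules(c,DD)
E
```

```text
t2.9 [ 0.3392 -0.1502  0.2992] jaw-1.573 w0.0851 F [ 0.5 -0.7 -0.2] q [-0.61 -0.42  2.09  0.    1.47  0.97]
module0 0.90 [271.  95.] 1215 (0.044, 0.036, 0.032) xyyaw [ 0.4216 -0.1002 -0.0049] err 0.051
module0 0.90 [271.  95.] 1215 (0.044, 0.032, 0.036) xyyaw [ 0.4215 -0.1007 -0.0212] err 0.075
module0 0.90 [271.  95.] 1215 (0.036, 0.032, 0.044) xyyaw [ 0.4216 -0.1013 -0.014 ] err 0.146
module0 0.72 [376.  84.] 1253 (0.044, 0.036, 0.032) xyyaw [ 0.4303 -0.2192  0.4426] err 0.071
module0 0.72 [376.  84.] 1253 (0.044, 0.032, 0.036) xyyaw [ 0.4303 -0.2192  0.4422] err 0.051
module0 0.72 [376.  84.] 1253 (0.036, 0.032, 0.044) xyyaw [ 0.4306 -0.2176  0.4453] err 0.142
module0 0.56 [17. 93.] 1339 (0.044, 0.036, 0.032) xyyaw [ 0.4252  0.2301 -0.0282] err 0.037
module0 0.56 [17. 93.] 1339 (0.044, 0.032, 0.036) xyyaw [ 0.4253  0.2281 -0.0211] err 0.039
module0 0.56 [17. 93.] 1339 (0.036, 0.032, 0.044) xyyaw [0.4247 0.2256 0.2839] err 0.075
module0 0.21 [243.   0.] 383 (0.044, 0.036, 0.032) xyyaw [ 0.5407 -0.0548 -1.5222] err 0.410
module0 0.21 [243.   0.] 383 (0.044, 0.032, 0.036) xyyaw [ 0.5
[... 371 characters left out ...]
36) xyyaw [ 0.4203 -0.0978 -0.0349] err 0.039
module0 0.85 [554.  99.] 1699 (0.036, 0.032, 0.044) xyyaw [ 0.4204 -0.0944 -0.349 ] err 0.146
module0 0.69 [291.  88.] 1240 (0.044, 0.036, 0.032) xyyaw [ 0.4253  0.228  -0.0275] err 0.042
module0 0.69 [291.  88.] 1240 (0.044, 0.032, 0.036) xyyaw [ 0.4249  0.2277 -0.0275] err 0.113
module0 0.69 [291.  88.] 1240 (0.036, 0.032, 0.044) xyyaw [ 0.4265  0.2283 -0.0799] err 0.206
module0 0.56 [633.  92.] 576 (0.044, 0.036, 0.032) xyyaw [ 0.4303 -0.222   0.4175] err 0.061
module0 0.56 [633.  92.] 576 (0.044, 0.032, 0.036) xyyaw [ 0.4294 -0.2203  0.4286] err 0.060
module0 0.56 [633.  92.] 576 (0.036, 0.032, 0.044) xyyaw [ 0.4312 -0.2189  0.4502] err 0.130
```

View pics/w2.png

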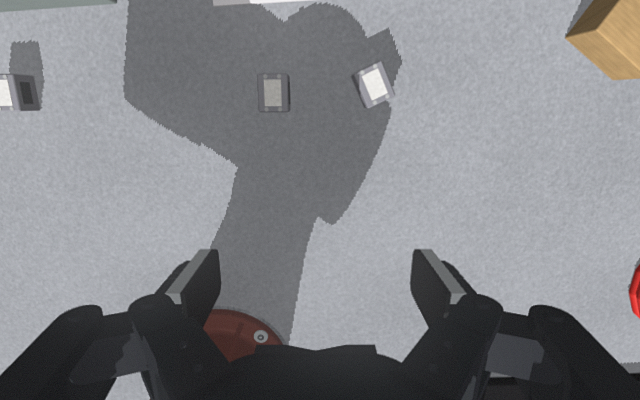

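View pics/w3.png

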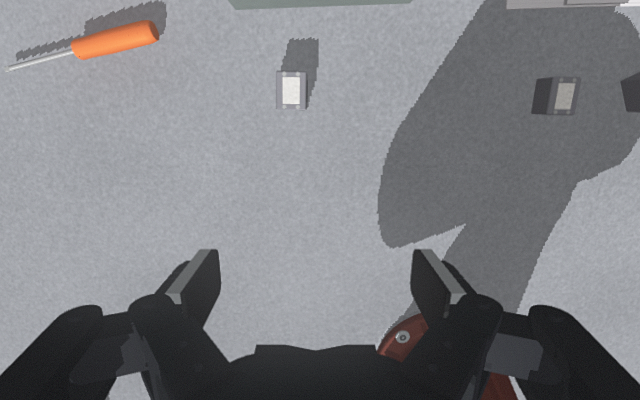

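Run:
```python
from h import *
move_pose([0.50,-0.19,0.36],q(-np.pi/2)); st()
c=camera("wrist"); cv2.imwrite("pics/w4.png",c["img"])
for d in masks_of(c,"carrier")[:2]:
    m=d["pixels"]; p,e=fitbox(c,m,(.066,.336,.004)); print(d["score"],m.sum(),np.round(p,4),e)
    if e<.2:
        im=c["img"].copy(); x,y,yw=p
        R=np.array([[np.cos(yw),-np.sin(yw)],[np.sin(yw),np.cos(yw)]])
        for py in (72,24,-24,-72):
            cs=[np.r_[R@[sx*.027,py/1000+sy*.022]+[x,y],.01] for sx,sy in((1,1),(1,-1),(-1,-1),(-1,1))]
            cv2.polylines(im,[np.int32(w2p(c,cs)*1)],True,(0,0,255))
        cs=[np.r_[R@[sx*.033,sy*.168]+[x,y],.004] for sx,sy in((1,1),(1,-1),(-1,-1),(-1,1))]
        cv2.polylines(im,[np.int32(w2p(c,cs))],True,(255,0,0))
        cv2.imwrite("pics/w4o.png",cv2.resize(im[60:300,100:540],None,fx=1.8,fy=1.8,interpolation=cv2.INTER_CUBIC))
for n in ["bolt_left_grip"]:
    for d in search_frame(c,n): print(n,d["score"],np.round(d["point"]),np.round(p2w(c,d["point"],0.034)[0],4))
```

```text
t6.0 [ 0.4999 -0.189   0.3599] jaw-1.570 w0.0853 F [0.  0.6 0.3] q [-0.49 -0.05  1.68  0.    1.51  1.08]
0.87 10815 [ 0.5636 -0.1951  0.0519] 0.025356631141505104
bolt_left_grip 0.68 [218. 114.] [ 0.5552 -0.0554  0.034 ]
```

View pics/w4.png

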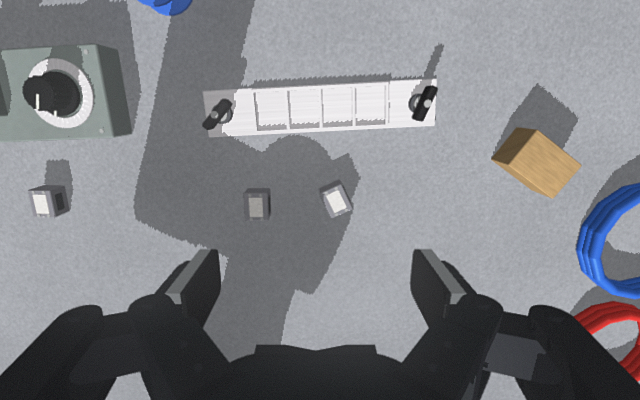

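```bash
ls pics
```

```text
side0.png
t1.png
t2.png
top0.png
w1.png
w2.png
w3.png
w4.png
w4o.png
wrist0.png
```

View pics/w4o.png

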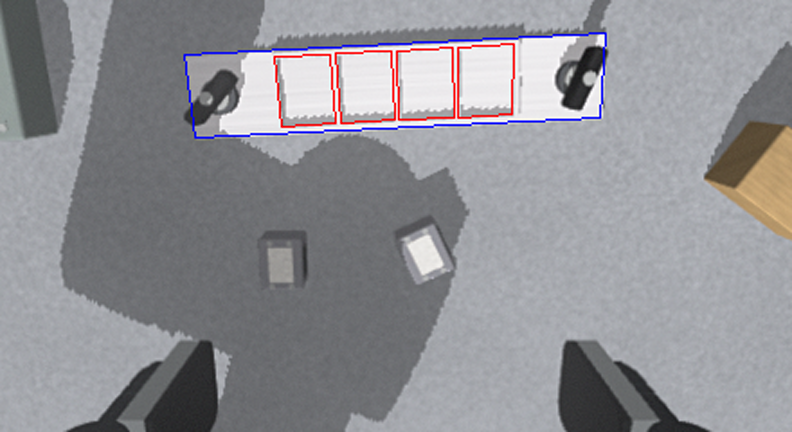

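```bash
cat >> h.py <<'E'
def carr_overlay(c,p,name,s=4,ex=()):
    x,y,yw=p; R=np.array([[np.cos(yw),-np.sin(yw)],[np.sin(yw),np.cos(yw)]])
    L=[]
    for py in (72,24,-24,-72):
        L.append(([np.r_[R@[sx*.027,py/1000+sy*.022]+[x,y],.01] for sx,sy in((1,1),(1,-1),(-1,-1),(-1,1))],(0,0,255)))
    L.append(([np.r_[R@[sx*.033,sy*.168]+[x,y],.004] for sx,sy in((1,1),(1,-1),(-1,-1),(-1,1))],(255,0,0)))
    for sy in (1,-1):
        L.append(([np.r_[R@[.014*np.cos(a),sy*.142+.014*np.sin(a)]+[x,y],.016] for a in np.linspace(0,6.28,30)],(0,200,0)))
    A=np.vstack([w2p(c,l) for l,_ in L]); x0,y0=np.maximum(0,A.min(0)-12).astype(int); x1,y1=np.minimum([640,400],A.max(0)+12).astype(int)
    s=min(s,790/(x1-x0),590/(y1-y0))
    im=cv2.resize(c["img"][y0:y1,x0:x1],None,fx=s,fy=s,interpolation=cv2.INTER_CUBIC)
    for l,col in L: cv2.polylines(im,[np.int32((w2p(c,l)-[x0,y0]+.5)*s)],True,col)
    cv2.imwrite("pics/"+name,im)
E
python3 - <<'E'
from h import *
move_pose([0.48,-0.19,0.23],q(-np.pi/2)); st()
c=camera("wrist"); cv2.imwrite("pics/w5.png",c["img"])
d=masks_of(c,"carrier")[0]
p,e=fitbox(c,d["pixels"],(.066,.336,.004)); print(d["score"],np.round(p,4),e)
carr_overlay(c,p,"w5o.png")
for n in ["bolt_left_grip"]:
    for d in masks_of(c,n): print(n,d["score"],np.round(d["point"]),np.round(p2w(c,d["point"],0.034)[0],4))
E
```

```text
t6.7 [ 0.4807 -0.19    0.2309] jaw-1.570 w0.0858 F [-0.1 -0.2  0.2] q [-0.51 -0.01  1.88  0.    1.27  1.06]
0.73 [ 0.5635 -0.1955  0.0516] 0.02824437720775641
bolt_left_grip 0.83 [180.  97.] [ 0.5571 -0.0574  0.034 ]
bolt_left_grip 0.73 [321.  91.] [ 0.5623 -0.1954  0.034 ]
```

View pics/w5o.png

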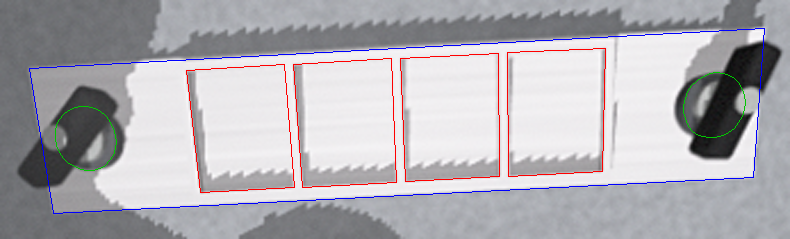

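```bash
cat >> h.py <<'E'
CAR=np.array([0.5635,-0.1953,0.0516])
def cw(lx,ly):
    x,y,yw=CAR; return np.array([x+np.cos(yw)*lx-np.sin(yw)*ly, y+np.sin(yw)*lx+np.cos(yw)*ly])
def nearjaw(yaw):
    "choose equivalent jaw angle needing least |q6|: q6=q1-jaw"
    return (yaw+np.pi/2)%np.pi-np.pi/2
def findmod(px,py,name=None,z=0.22):
    r=np.hypot(px-.07,py); bx=px-.07
    move_pose([bx,py,z],q(-np.pi/2))
    c=camera("wrist"); 
    if name: cv2.imwrite("pics/"+name,c["img"])
    best=None
    for d in masks_of(c,"module0"):
        if d["score"]<.2 or d["pixels"].sum()<100: continue
        p,e=fitbox(c,d["pixels"],D0); print("%.2f"%d["score"],np.round(p,4),"err %.3f"%e)
        if e<.15 and (best is None or np.hypot(*(p[:2]-[px,py]))<np.hypot(*(best[:2]-[px,py]))): best=p
    return best
def grab(p):
    x,y,yw=p; Q=q(nearjaw(yw)); command_gripper(.085,50)
    move_pose([x,y,.10],Q); move_linear([x,y,.020],feed=.12); command_gripper(.03,50); st()
    move_linear([x,y,.09],feed=.15); sleep(.2); st()
def place(i):
    x,y=cw(0,(.072,.024,-.024,-.072)[i]); Q=q(nearjaw(CAR[2])); 
    move_pose([x,y,.09],Q); st(); move_linear([x,y,.040],feed=.12)
    print("hit",move_linear([x,y,.0245],feed=.04,threshold=8)); st()
    command_gripper(.08); move_linear([x,y,.12],feed=.2)
E
python3 - <<'E'
from h import *
p=findmod(.43,-.22,"b0.png"); print(p)
if p is not None and np.hypot(p[0]-.43,p[1]+.22)<.06: grab(p)
E
```

```text
0.79 [ 0.4303 -0.2199  0.4586] err 0.035
0.72 [ 0.5401 -0.0626 -1.4375] err 0.487
0.62 [ 0.4205 -0.0997  0.005 ] err 0.052
[ 0.43025239 -0.21988239  0.45856924]
t10.7 [ 0.4311 -0.2204  0.0209] jaw0.459 w0.0428 F [-1.  -0.5  4.5] q [-0.62  0.24  2.07  0.    0.83 -1.08]
t11.5 [ 0.4291 -0.2191  0.0884] jaw0.459 w0.0429 F [-0.8  0.4 -1.3] q [-0.62  0.11  2.06 -0.    0.98 -1.08]
```

Run:
```python
from h import *
place(3); st()
p=findmod(.4205,-.1,"a0.png"); print(p)
c=camera("wrist")
move_pose([.48,-.19,.25],q(-np.pi/2)); c=camera("wrist"); carr_overlay(c,CAR,"p3.png")
```

```text
t12.1 [ 0.5665 -0.2667  0.0886] jaw0.053 w0.0430 F [-0.7 -0.6 -1.6] q [-0.55  0.39  1.71 -0.    1.05 -0.6 ]
hit True
t13.1 [ 0.5677 -0.2675  0.025 ] jaw0.052 w0.0429 F [-0.1  0.1  2.8] q [-0.55  0.48  1.72  0.    0.94 -0.6 ]
t14.2 [ 0.5667 -0.2669  0.1194] jaw0.052 w0.0798 F [-0.8  0.6 -0.8] q [-0.55  0.35  1.7   0.    1.1  -0.6 ]
0.71 [ 0.4212 -0.1002  0.0023] err 0.024
0.57 [ 0.4254  0.2299 -0.0368] err 0.028
[ 0.42121456 -0.10020591  0.00228106]
```

View pics/p3.png

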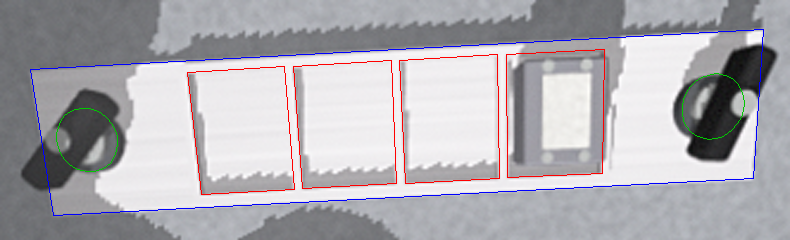

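Run:
```python
from h import *
p=findmod(.421,-.1); 
if np.hypot(p[0]-.421,p[1]+.1)<.06:
    grab(p); place(1)
p=findmod(.425,.229,"c0.png"); print(p)
```

```text
0.68 [ 0.4211 -0.0997 -0.0175] err 0.051
0.61 [ 4.247e-01  2.302e-01 -4.000e-04] err 0.032
t20.2 [ 0.422  -0.1     0.0208] jaw-0.017 w0.0430 F [-0.6 -0.9  5.3] q [-0.39  0.15  2.19 -0.    0.81 -0.38]
t21.0 [ 0.4199 -0.0992  0.0886] jaw-0.018 w0.0429 F [-0.3  0.6 -1.4] q [-0.39  0.    2.17  0.    0.97 -0.38]
t21.7 [ 0.5612 -0.1709  0.0887] jaw0.051 w0.0432 F [-1.   0.1 -0.7] q [-0.42  0.31  1.81  0.    1.02 -0.47]
hit True
t22.7 [ 0.5628 -0.1716  0.0249] jaw0.052 w0.0432 F [ 0.8 -1.1  2.9] q [-0.42  0.41  1.82  0.    0.91 -0.47]
0.64 [ 0.4252  0.2281 -0.0107] err 0.031
[ 0.42515812  0.22811642 -0.01071086]
```

Run:
```python
from h import *
grab([.4252,.2285,-.015]); place(0)
move_pose([.46,-.18,.30],q(-np.pi/2)); c=camera("wrist"); carr_overlay(c,CAR,"p4.png"); cv2.imwrite("pics/w6.png",c["img"])
for d in masks_of(c,"module0"):
    if d["pixels"].sum()>100: print(d["score"],fitbox(c,d["pixels"],D0,.004))
for i in range(4): print(cw(0,(.072,.024,-.024,-.072)[i]))
st()
```

```text
t28.9 [0.4261 0.2288 0.0209] jaw-0.015 w0.0429 F [-0.4  0.3  5.2] q [0.35 0.24 2.07 0.   0.83 0.36]
t29.7 [0.4239 0.228  0.0885] jaw-0.015 w0.0430 F [ 0.8  0.2 -1.1] q [ 0.35  0.11  2.06 -0.    0.98  0.36]
t31.1 [ 0.5594 -0.1222  0.0897] jaw0.052 w0.0434 F [ 1.1  0.3 -1.1] q [-0.34  0.29  1.84  0.    1.01 -0.39]
hit True
t32.1 [ 0.5603 -0.1236  0.0249] jaw0.051 w0.0427 F [ 0.6 -0.1  3. ] q [-0.34  0.39  1.86 -0.    0.89 -0.39]
0.67 (array([ 0.56145079, -0.17185765,  0.07289455]), np.float64(0.0693427185389518))
0.59 (array([ 0.55970935, -0.12415776,  0.04992347]), np.float64(0.042449235734456914))
0.58 (array([ 0.57158252, -0.26640517,  0.0734129 ]), np.float64(0.041810984661058925))
[ 0.55978645 -0.12339583]
[ 0.56226215 -0.17133194]
[ 0.56473785 -0.21926806]
[ 0.56721355 -0.26720417]
t34.6 [ 0.4597 -0.1796  0.2986] jaw-1.570 w0.0805 F [ 0.3  0.3 -0.3] q [-0.51 -0.11  1.85  0.    1.4   1.06]
```

View pics/p4.png

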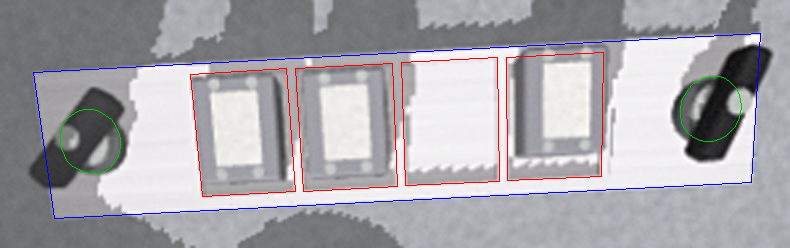

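View pics/w6.png

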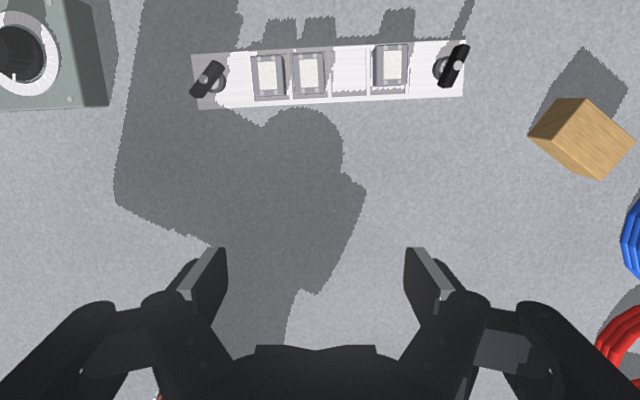

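Run:
```python
from h import *
move_pose([.49,-.25,.20],q(-np.pi/2)); c=camera("wrist"); crop(c,"p5.png",220,20,480,170,3)
s=camera("side"); crop(s,"s5.png",330,160,420,240,8)
for d in masks_of(c,"module0"):
    if d["pixels"].sum()>100: print(d["score"],[ (z,fitbox(c,d["pixels"],D0,z)) for z in (.004,.010)])
```

```text
0.8 [(0.004, (array([ 0.57121808, -0.26634343,  0.05999185]), np.float64(0.04669530275737843))), (0.01, (array([ 0.57118812, -0.26617847,  0.05718801]), np.float64(0.05854396197882916)))]
0.64 [(0.004, (array([ 0.55948764, -0.12383168,  0.05219758]), np.float64(0.03901221900942076))), (0.01, (array([ 0.55945964, -0.126526  ,  0.02390381]), np.float64(0.06910285547129902)))]
0.56 [(0.004, (array([ 0.56215213, -0.17152563,  0.05715327]), np.float64(0.03493185259969711))), (0.01, (array([ 0.56174256, -0.17326575,  0.0562479 ]), np.float64(0.06498256565311744)))]
```

View pics/p5.png

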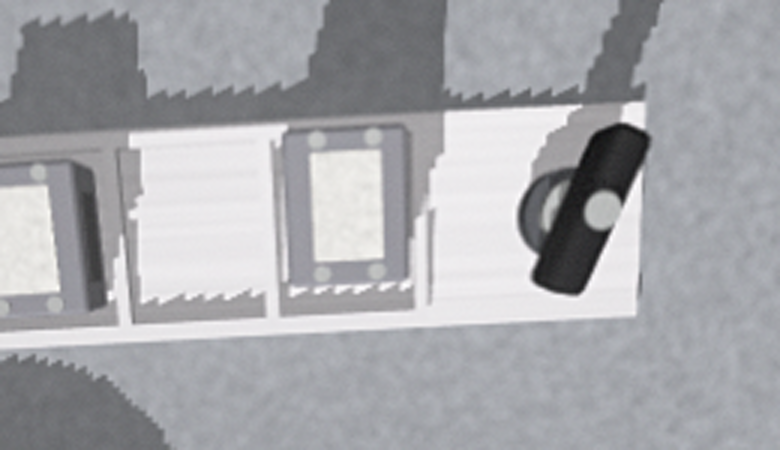

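View pics/s5.png

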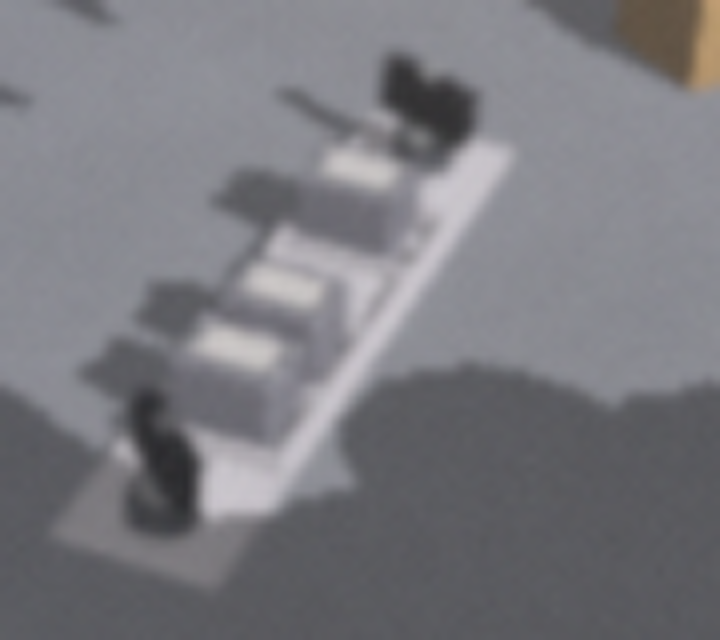

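Run:
```python
from h import *
print("nominal L",cw(0,.142),"R",cw(0,-.142))
for k,b in (("R",cw(0,-.142)),("L",cw(0,.142))):
    move_pose([b[0]-.08,b[1],.16],q(-np.pi/2)); c=camera("wrist"); u=w2p(c,np.r_[b,.047])[0]; print(k,u)
    x0,y0=np.maximum(0,(u-60)).astype(int); crop(c,f"bolt{k}.png",x0,y0,x0+120,y0+120,5); print(x0,y0)
    cv2.imwrite(f"pics/boltfull{k}.png",c["img"])
    g=cv2.cvtColor(c["img"],cv2.COLOR_BGR2GRAY)
    for d in masks_of(c,"bolt_left_grip"):
        m=d["pixels"]; print(d["score"],d["point"],m.sum())
        if m.sum()<100: continue
        p,e=fitbox(c,m&(g<90),(.048,.012,.026),.021); print("fit",np.round(p,4),e)
    np.savez(f"/tmp/{k}.npz",**{a:c[a] for a in ("fx","fy","cx","cy","dist_coeffs","R","t","img")})
```

```text
nominal L [ 0.55617605 -0.053489  ] R [ 0.57082395 -0.337111  ]
R [314.52900153  89.29418027]
254 29
L [314.3240104   90.13866701]
254 30
0.71 [319.1, 88.5] 1180
fit [ 0.5554 -0.0533 -0.7297] 0.281251694777374
```

View pics/boltR.png

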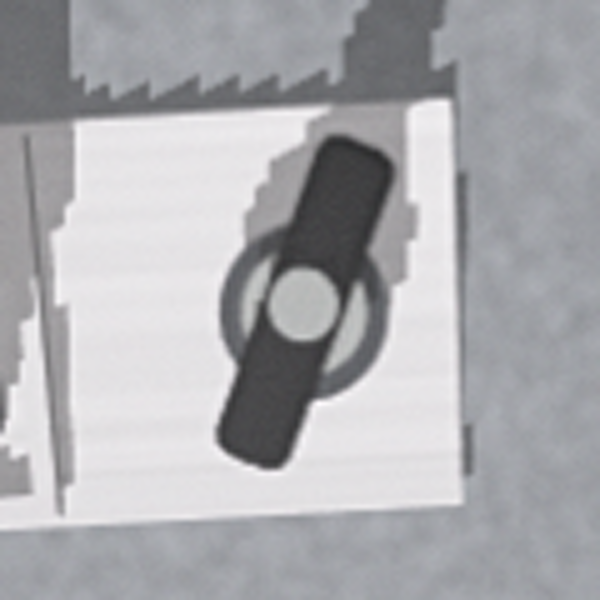

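View pics/boltL.png

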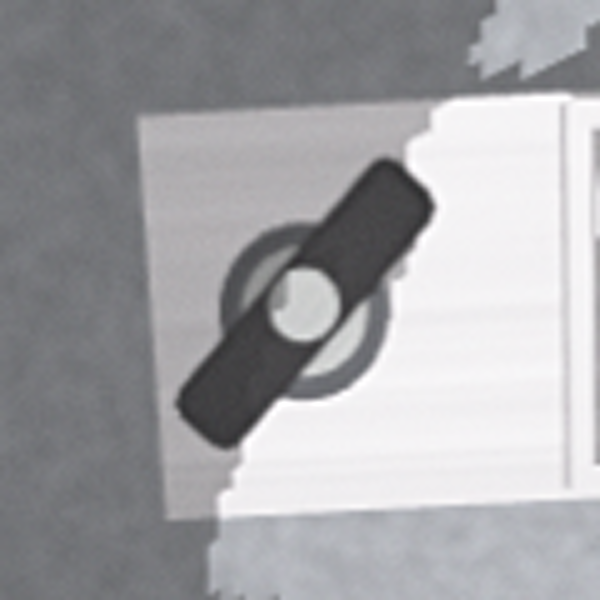

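```bash
cat >> h.py <<'E'
def turnbolt(b,jaw0,dz=.032,nmax=30,step=.12):
    command_gripper(.045,60); move_pose([b[0],b[1],.11],q(jaw0)); 
    print("hit",move_linear([b[0],b[1],dz],feed=.1,threshold=10)); st()
    command_gripper(.0,60); st(); o=observe(); print("T",np.round(o["ft_torque"],3)); t0=o["ft_torque"][2]
    j=np.array(o["joint_positions"]); tot=0
    for i in range(nmax):
        j=j.copy(); j[5]+=step
        if j[5]>2.5: print("range"); break
        move_joints(j); tot+=step; o=observe(); tz=o["ft_torque"][2]
        print("%.2f tz %.3f F %s"%(tot,tz-t0,np.round(o["ft_force"],0)),"q6 %.3f w%.4f"%(o["joint_positions"][5],o["width"]))
        if abs(tz-t0)>.3: print("STOP"); break
E
python3 - <<'E'
from h import *
turnbolt(cw(0,-.142),-.323+np.pi/2); st()
E
```

```text
hit False
t41.1 [ 0.5714 -0.3375  0.0326] jaw1.248 w0.0451 F [ 0.6 -0.2 -0.3] q [-0.64  0.53  1.63  0.    0.98 -1.89]
t41.5 [ 0.5716 -0.3374  0.0335] jaw1.248 w0.0108 F [-1.   2.3  5.9] q [-0.64  0.53  1.63  0.    0.98 -1.89]
T [0.212 0.163 0.046]
0.12 tz -0.080 F [-0.  1.  1.] q6 -1.770 w0.0110
0.24 tz -0.114 F [-1. -1.  1.] q6 -1.651 w0.0109
0.36 tz -0.068 F [-0. -1.  3.] q6 -1.532 w0.0107
0.48 tz -0.080 F [-1. -1.  2.] q6 -1.413 w0.0108
0.60 tz -0.134 F [-2. -1.  1.] q6 -1.293 w0.0107
0.72 tz -0.094 F [-3. -1.  2.] q6 -1.173 w0.0105
0.84 tz -0.083 F [-4. -3.  2.] q6 -1.053 w0.0110
0.96 tz -0.109 F [-3. -4.  3.] q6 -0.934 w0.0110
1.08 tz -0.121 F [-4. -3.  2.] q6 -0.814 w0.0110
1.20 tz -0.126 F [-4. -3.  3.] q6 -0.694 w0.0109
1.32 tz -0.119 F [-4. -3.  3.] q6 -0.574 w0.0107
1.44 tz -0.040 F [-6. -3.  3.] q6 -0.454 w0.0109
1.56 tz -0.126 F [-6. -4.  3.] q6 -0.334 w0.0109
1.68 tz -0.080 F [-5. -3.  3.] q6 -0.214 w0.0108
1.80 tz -0.140 F [-6. -3.  4.] q6 -0.094 w0.0108
1.92 tz -0.116 F [-6. -3.  4.] q6 0.026 w0.0108
2.04 tz -0.083 F [-6. -2.  4.] q6 0.146 w0.0109
2.16 tz -0.125 F [-5. -3.  4.] q6 0.266 w0.0110
2.28 tz 1.211 F [-5. -2.  4.] q6 0.382 w0.0111
STOP
t46.3 [ 0.5705 -0.3374  0.0336] jaw-1.019 w0.0111 F [-5.2 -2.   4.3] q [-0.64  0.53  1.63 -0.    0.98  0.38]
```

Run:
```python
from h import *
command_gripper(.045); b=cw(0,-.142); move_linear([b[0],b[1],.11],feed=.2)
turnbolt(cw(0,.142),-.705+np.pi/2); st()
command_gripper(.045); b=cw(0,.142); move_linear([b[0],b[1],.11],feed=.2); st()
move_pose([.48,-.19,.25],q(-np.pi/2)); c=camera("wrist"); carr_overlay(c,CAR,"p6.png")
```

```text
hit False
t49.7 [ 0.5569 -0.0537  0.0326] jaw0.866 w0.0451 F [ 0.4 -0.6 -0.3] q [-0.22  0.35  1.89 -0.    0.9  -1.09]
t50.1 [ 0.5569 -0.054   0.0335] jaw0.866 w0.0109 F [-1.2 -0.6  5.4] q [-0.22  0.35  1.89 -0.    0.9  -1.09]
T [-0.205  0.339  0.031]
0.12 tz -0.071 F [-1. -1.  0.] q6 -0.970 w0.0108
0.24 tz -0.089 F [-2. -0.  1.] q6 -0.852 w0.0105
0.36 tz -0.053 F [-2. -2.  2.] q6 -0.733 w0.0108
0.48 tz -0.104 F [-2. -2.  2.] q6 -0.613 w0.0108
0.60 tz -0.090 F [-3. -4.  2.] q6 -0.493 w0.0106
0.72 tz -0.066 F [-4. -3.  3.] q6 -0.373 w0.0107
0.84 tz -0.083 F [-4. -3.  3.] q6 -0.253 w0.0110
0.96 tz -0.084 F [-5. -3.  3.] q6 -0.133 w0.0112
1.08 tz -0.100 F [-5. -4.  4.] q6 -0.013 w0.0108
1.20 tz -0.067 F [-5. -3.  4.] q6 0.107 w0.0110
1.32 tz -0.115 F [-5. -3.  4.] q6 0.227 w0.0110
1.44 tz -0.093 F [-6. -4.  4.] q6 0.347 w0.0107
1.56 tz -0.057 F [-6. -3.  4.] q6 0.467 w0.0108
1.68 tz -0.104 F [-6. -3.  4.] q6 0.587 w0.0108
1.80 tz -0.116 F [-6. -2.  5.] q6 0.707 w0.0106
1.92 tz 1.448 F [-4. -2.  4.] q6 0.821 w0.0109
STOP
t54.1 [ 0.5557 -0.0538  0.0335] jaw-1.040 w0.0109 F [-4.5 -1.9  4.5] q [-0.22  0.35  1.89 -0.    0.9   0.82]
t55.1 [ 0.5561 -0.0535  0.11  ] jaw-1.054 w0.0449 F [-0.7  0.4 -0.3] q [-0.22  0.23  1.87 -0.    1.04  0.83]
```

View pics/p6.png

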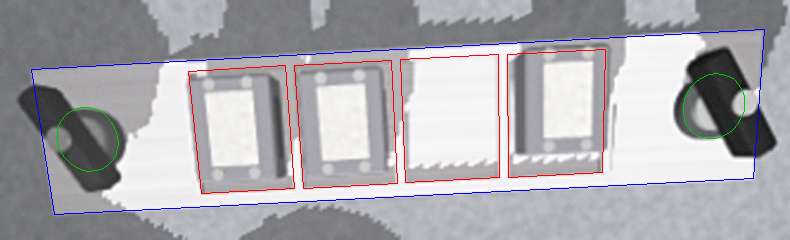

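Run:
```python
from h import *
move_pose([.49,.19,.30],q(-np.pi/2)); c=camera("wrist"); cv2.imwrite("pics/k1.png",c["img"])
for n in ["supply","adjuster_grip","power_tip","index_mark","pointer_tip"]:
    for d in search_frame(c,n): print(n,d["score"],np.round(d["point"]),[np.round(p2w(c,d["point"],z)[0],4) for z in (.06,.089,.125)])
```

```text
supply 0.82 [101.  26.] [array([0.6402, 0.4149, 0.06  ]), array([0.6339, 0.3973, 0.089 ]), array([0.6261, 0.3755, 0.125 ])]
supply 0.75 [300.  82.] [array([0.5824, 0.2058, 0.06  ]), array([0.5807, 0.2045, 0.089 ]), array([0.5785, 0.2029, 0.125 ])]
supply 0.43 [248. 100.] [array([0.564 , 0.2628, 0.06  ]), array([0.5637, 0.2571, 0.089 ]), array([0.5633, 0.25  , 0.125 ])]
adjuster_grip 0.88 [351.  82.] [array([0.5822, 0.15  , 0.06  ]), array([0.5805, 0.1531, 0.089 ]), array([0.5783, 0.1569, 0.125 ])]
adjuster_grip 0.73 [110.  21.] [array([0.6448, 0.4048, 0.06  ]), array([0.6382, 0.388 , 0.089 ]), array([0.63  , 0.3671, 0.125 ])]
adjuster_grip 0.26 [339.  53.] [array([0.6118, 0.164 , 0.06  ]), array([0.6077, 0.166 , 0.089 ]), array([0.6027, 0.1685, 0.125 ])]
power_tip 0.89 [247.  98.] [array([0.5652, 0.2645, 0.06  ]), array([0.5648, 0.2586, 0.089 ]), array([0.5643, 0.2514, 0.125 ])]
power_tip 0.84 [10.  7.] [array([0.6613, 0.5112, 0.06  ]), array([0.6534, 0.4861, 0.089 ]), array([0.6436, 0.4549, 0.125 ])]
index_mark 0.88 [371.  62.] [array([0.6025, 0.1293, 0.06  ]), array([0.5992, 0.134 , 0.089 ]), array([0.595 , 0.1399, 0.125 ])]
pointer_tip 0.55 [348.  80.] [array([0.584 , 0.1531, 0.06  ]), array([0.5821, 0.1559, 0.089 ]), array([0.5798, 0.1595, 0.125 ])]
```

View pics/k1.png

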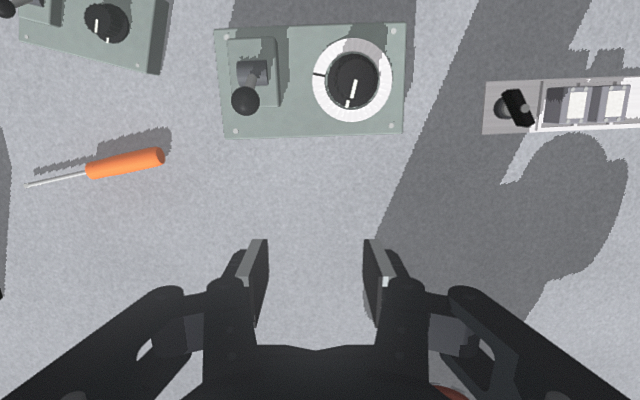

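Run:
```python
from h import *
move_pose([.51,.152,.24],q(-np.pi/2)); st(); c=camera("wrist"); cv2.imwrite("pics/k2.png",c["img"])
u=w2p(c,[.58,.152,.06])[0]; print(u); x0,y0=np.maximum(0,u-65).astype(int); crop(c,"k2c.png",x0,y0,x0+130,y0+130,4.5); print(x0,y0)
np.savez("/tmp/k2.npz",**{a:c[a] for a in ("fx","fy","cx","cy","dist_coeffs","R","t","img")})
```

```text
t58.1 [0.5093 0.1515 0.2389] jaw-1.573 w0.0452 F [0.1 0.4 0.7] q [0.16 0.02 1.84 0.   1.29 1.73]
[314.61373105 101.8825594 ]
249 36
```

View pics/k2c.png

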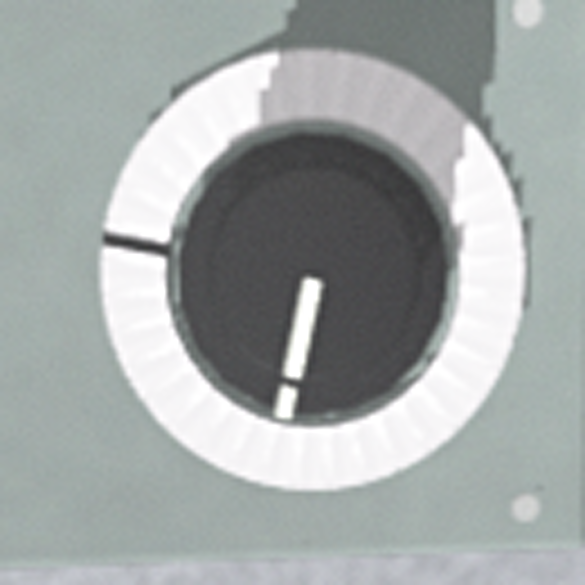

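```bash
cat > /tmp/a.py <<'E'
from h import *
c=dict(np.load("/tmp/k2.npz"))
f=lambda u,v:[249+(u+.5)/4.5-.5,36+(v+.5)/4.5-.5]
for z in (.050,.053,.056,.06):
    L,R,T,B=[p2w(c,[f(*a)],z)[0,:2] for a in ((102,268),(526,268),(314,48),(314,491))]
    print(z,"diam",np.linalg.norm(L-R),np.linalg.norm(T-B),"ctr",(L+R)/2,(T+B)/2)
z=.052
C=(p2w(c,[f(102,268)],z)[0,:2]+p2w(c,[f(526,268)],z)[0,:2]+p2w(c,[f(314,48)],z)[0,:2]+p2w(c,[f(314,491)],z)[0,:2])/4
for a,zz in (((168,249),z),((104,239),z),((285,417),.06),((289,380),.06),((291,378),.089),((314,280),.089)):
    P=p2w(c,[f(*a)],zz)[0,:2]-C; print(a,np.hypot(*P),np.arctan2(P[1],P[0]))
print(C)
E
cp /tmp/a.py a.py; python3 a.py
```

```text
0.05 diam 0.08930236445402699 0.08973835694604745 ctr [0.58620128 0.1484232 ] [0.58419166 0.14842437]
0.053 diam 0.08846600428277794 0.08889791349259736 ctr [0.58613951 0.14845182] [0.58414871 0.14845298]
0.056 diam 0.08762964411152886 0.08805747003914716 ctr [0.58607773 0.14848043] [0.58410576 0.14848158]
0.06 diam 0.08651449721653011 0.08693687876788031 ctr [0.58599537 0.14851859] [0.58404849 0.14851972]
(168, 249) 0.030834045417304997 1.4140100180409811
(104, 239) 0.04427477516251903 1.415335196625146
(285, 417) 0.029762326698625385 2.9344817476755587
(289, 380) 0.022187181081243814 2.9024103506987395
(291, 378) 0.020238777036976113 2.908719022954134
(314, 280) 0.0019788673510154524 2.961339377118874
[0.58516156 0.14844286]
```

```bash
cat > a.py <<'E'
from h import *
c=dict(np.load("/tmp/k2.npz"))
print("cam",-c["R"].T@c["t"])
g=cv2.GaussianBlur(cv2.cvtColor(c["img"],cv2.COLOR_BGR2GRAY),(0,0),.8).astype(np.float32)
hsv=cv2.cvtColor(c["img"],cv2.COLOR_BGR2HSV)[...,1].astype(np.float32); hsv=cv2.GaussianBlur(hsv,(0,0),.8)
A=np.linspace(0,2*np.pi,180,endpoint=False)
def samp(im,x,y,r,z):
    P=np.c_[x+r*np.cos(A),y+r*np.sin(A),np.full(len(A),z)]; p=w2p(c,P).astype(np.float32)
    return cv2.remap(im,p[:,0].reshape(-1,1),p[:,1].reshape(-1,1),cv2.INTER_LINEAR).ravel()
def f(p,z,r,im,sgn): return -sgn*np.mean(np.clip(samp(im,p[0],p[1],r+.0015,z)-samp(im,p[0],p[1],r-.0015,z),-30,60))
for z in (.050,.052,.054,.056):
    for r in (.044,.031):
        s= 1 if r>.04 else -1
        im,sg=(hsv,1) if r>.04 else (g,1)
        b=minimize(f,[.5845,.1485],args=(z,r,im,sg),method="Nelder-Mead",options=dict(initial_simplex=[[.582,.147],[.588,.147],[.585,.151]])); print(z,r,np.round(b.x,4),b.fun)
E
python3 a.py
```

```text
cam [0.57960555 0.15147861 0.37032503]
0.05 0.044 [0.5845 0.1487] -9.643208503723145
0.05 0.031 [0.5838 0.1501] -59.38105392456055
0.052 0.044 [0.5845 0.1488] -10.963403701782227
0.052 0.031 [0.5838 0.15  ] -59.41400146484375
0.054 0.044 [0.5845 0.1488] -11.872200965881348
0.054 0.031 [0.5838 0.1496] -59.41983413696289
0.056 0.044 [0.5844 0.1487] -12.388672828674316
0.056 0.031 [0.5838 0.1492] -59.38845443725586
```

```bash
cat >> h.py <<'E'
KN=np.array([.5844,.1487])
def knob(jaw0,turn,steps=6):
    command_gripper(.065,50); move_pose([*KN,.14],q(jaw0)); print("hit",move_linear([*KN,.075],feed=.1,threshold=10)); st()
    command_gripper(.0,50); st(); j=np.array(observe()["joint_positions"])
    for i in range(steps):
        j=j.copy(); j[5]+=turn/steps; move_joints(j); o=observe(); print(np.round(o["joint_positions"][5],3),np.round(o["ft_torque"][2],3),np.round(o["ft_force"],1),round(o["width"],4))
    command_gripper(.065); move_linear([*KN,.15],feed=.2)
def knobview(n):
    move_pose([.51,.152,.24],q(-np.pi/2)); c=camera("wrist"); crop(c,n,249,36,379,166,4.5)
    np.savez("/tmp/k3.npz",**{a:c[a] for a in ("fx","fy","cx","cy","dist_coeffs","R","t","img")}); return c
E
python3 - <<'E'
from h import *
knob(1.0,1.55); knobview("k3.png"); st()
E
```

```text
hit False
t61.5 [0.5849 0.1488 0.0754] jaw1.000 w0.0649 F [0.1 0.4 0.2] q [ 0.13  0.36  1.77 -0.    1.   -0.87]
t61.9 [0.585  0.1483 0.0765] jaw1.000 w0.0384 F [-2.8 -2.6  5.8] q [ 0.13  0.36  1.77 -0.    1.01 -0.87]
-0.612 -0.028 [-0.9 -0.9  0.7] 0.0382
-0.355 -0.025 [-2.  -1.7  1.9] 0.038
-0.097 -0.052 [-3.2 -3.5  2.7] 0.0382
0.161 -0.077 [-4.4 -4.2  3.8] 0.0385
0.419 0.017 [-4.5 -2.8  4. ] 0.0383
0.678 -0.057 [-5.2 -2.9  4.4] 0.0384
t65.9 [0.5094 0.1518 0.2383] jaw-1.570 w0.0654 F [ 0.2  0.1 -0.2] q [ 0.16  0.02  1.84 -0.    1.29  1.73]
```

View pics/k3.png

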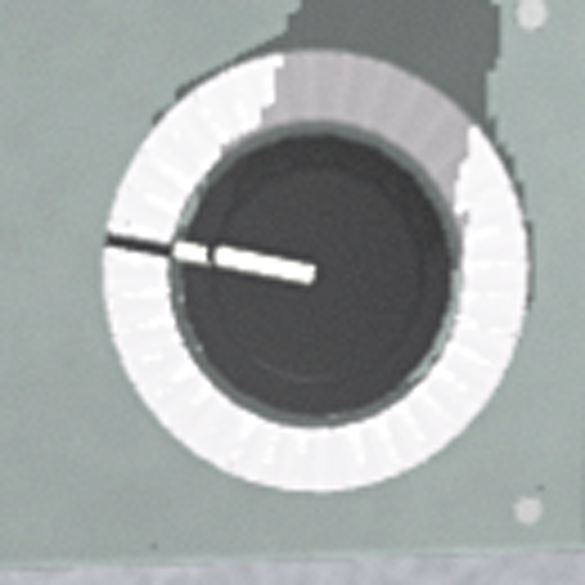

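```bash
cat > b.py <<'E'
from h import *
c=dict(np.load("/tmp/k3.npz")); g=cv2.cvtColor(c["img"],cv2.COLOR_BGR2GRAY).astype(np.float32)
A=np.linspace(1.1,1.7,241)
for C in ([.5844,.1487],[.5840,.1493],[.5845,.148]):
  for z,rs,s in ((.06,(.024,.026,.028),1),(.089,(.008,.012,.016),1),(.0545,(.034,.037,.040,.042),-1)):
    o=[]
    for r in rs:
        p=w2p(c,np.c_[C[0]+r*np.cos(A),C[1]+r*np.sin(A),np.full(241,z)]).astype(np.float32)
        v=s*cv2.remap(g,p[:,:1],p[:,1:],cv2.INTER_LINEAR).ravel(); v=np.clip(v-np.median(v)-.4*(v.max()-np.median(v)),0,None); o.append(round(float((A*v).sum()/v.sum()),4))
    print(C,z,o)
E
python3 b.py
```

```text
[0.5844, 0.1487] 0.06 [1.3922, 1.3892, 1.3891]
[0.5844, 0.1487] 0.089 [1.4307, 1.4044, 1.399]
[0.5844, 0.1487] 0.0545 [1.4035, 1.4039, 1.4015, 1.4031]
[0.584, 0.1493] 0.06 [1.3709, 1.3694, 1.3704]
[0.584, 0.1493] 0.089 [1.3755, 1.3603, 1.3659]
[0.584, 0.1493] 0.0545 [1.388, 1.3903, 1.3896, 1.391]
[0.5845, 0.148] 0.06 [1.4002, 1.3977, 1.3972]
[0.5845, 0.148] 0.089 [1.4492, 1.4261, 1.417]
[0.5845, 0.148] 0.0545 [1.4111, 1.4093, 1.4087, 1.4071]
```

Run:
```python
from h import *
move_pose([.48,.252,.28],q(-np.pi/2)); c=camera("wrist"); cv2.imwrite("pics/l1.png",c["img"])
for d in masks_of(c,"power_tip")[:2]:
    print(d["score"],d["point"],d["pixels"].sum(),p2w(c,d["point"],.125))
for d in masks_of(c,"supply")[:2]:
    p,e=fitbox(c,d["pixels"],(.12,.21,.05)); print(np.round(p,4),e, d["pixels"].sum())
```

```text
0.65 [317.1, 87.8] 840 [[0.56240061 0.2509902  0.125     ]]
0.36 [359.3, 72.4] 20976 [[0.57478077 0.21590273 0.125     ]]
[0.5823 0.1942 0.0354] 0.1440068768860795 20608
[0.7112 0.4181 1.3203] 0.0811557965910692 7067
```

View pics/l1.png

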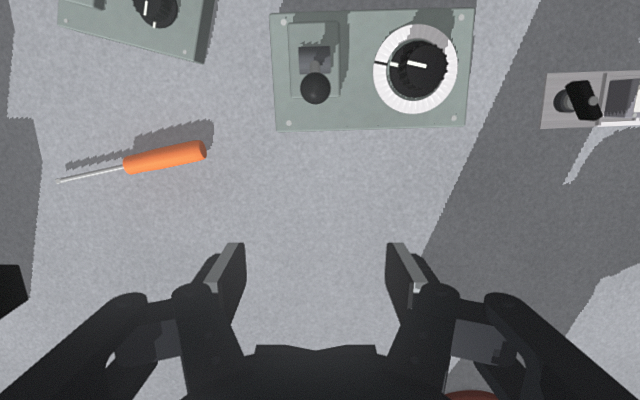

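Run:
```python
from h import *
s=camera("side"); crop(s,"s6.png",330,160,420,240,6); t=camera("top"); crop(t,"t6.png",230,190,430,270,4)
```

```text
(no output)
```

View pics/s6.png

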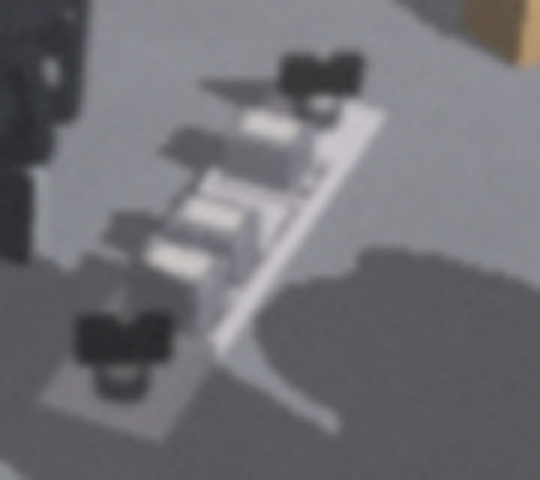

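View pics/t6.png

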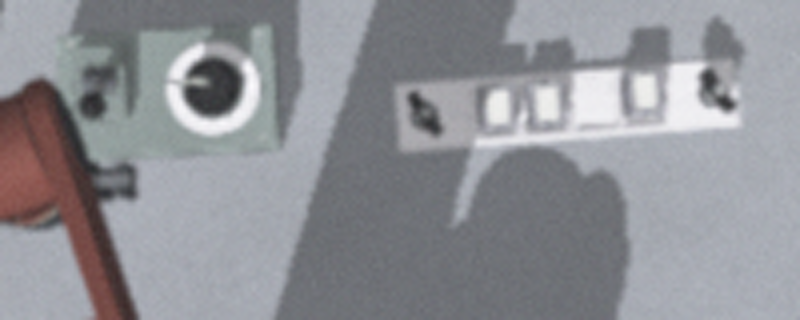

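All three modules are still in pockets. Now I push the lever.

Run:
```python
from h import *
command_gripper(0,40); Q=q(np.pi/2+.035); y=.2515
move_pose([.515,y,.20],Q); move_linear([.515,y,.120],feed=.12); st()
n=.618-.515
for xe in (.55,.57,.585,.60,.612):
    h=move_linear([xe,y+.035*(xe-.55),.120],feed=.04,threshold=25); print(xe,h); st()
    if h: break
```

```text
t70.9 [0.5156 0.2517 0.1207] jaw1.606 w0.0001 F [0.9 0.3 0.2] q [ 0.33  0.24  1.83  0.    1.07 -1.27]
0.55 False
t71.9 [0.5502 0.2515 0.1199] jaw1.606 w-0.0002 F [-1.3 -0.2 -0.5] q [ 0.31  0.3   1.75 -0.    1.08 -1.29]
0.57 False
t72.5 [0.5704 0.2521 0.1199] jaw1.606 w0.0002 F [-0.5 -0.8 -0.8] q [ 0.3   0.34  1.71 -0.    1.1  -1.3 ]
0.585 False
t73.1 [0.5855 0.2527 0.12  ] jaw1.606 w-0.0001 F [ 0.1 -0.4  0.2] q [ 0.3   0.37  1.67 -0.    1.1  -1.31]
0.6 False
t73.6 [0.5961 0.2531 0.1194] jaw1.606 w-0.0002 F [-10.4  -0.9   5.8] q [ 0.29  0.39  1.64  0.    1.12 -1.31]
0.612 True
t73.8 [0.5956 0.253  0.1185] jaw1.606 w-0.0002 F [-2.2  0.2  1.5] q [ 0.29  0.4   1.62  0.01  1.15 -1.32]
```

```bash
python3 - <<'E'
from h import *
move_linear([.54,.2515,.122],feed=.15); move_linear([.52,.2515,.20],feed=.15)
move_pose([.48,.22,.28],q(-np.pi/2)); c=camera("wrist"); cv2.imwrite("pics/l2.png",c["img"])
for d in masks_of(c,"power_tip")[:2]: print(d["score"],d["point"],p2w(c,d["point"],.125))
s=camera("side"); crop(s,"s7.png",240,220,350,310,7)
knobview("k4.png")
move_pose([.48,-.19,.25],q(-np.pi/2)); c=camera("wrist"); carr_overlay(c,CAR,"p7.png"); st()
E
python3 b.py | head -3
```

```text
0.67 [271.9, 18.2] [[0.61586305 0.25482029 0.125     ]]
0.23 [635.0, 98.8] [[ 0.55616201 -0.05941794  0.125     ]]
t79.7 [ 0.4805 -0.1888  0.2501] jaw-1.569 w0.0000 F [-0.2  0.1  0.4] q [-0.51 -0.02  1.86  0.    1.31  1.06]
[0.5844, 0.1487] 0.06 [1.3893, 1.3845, 1.3869]
[0.5844, 0.1487] 0.089 [1.428, 1.3968, 1.3919]
[0.5844, 0.1487] 0.0545 [1.4008, 1.4017, 1.3997, 1.4004]
```

View pics/l2.png

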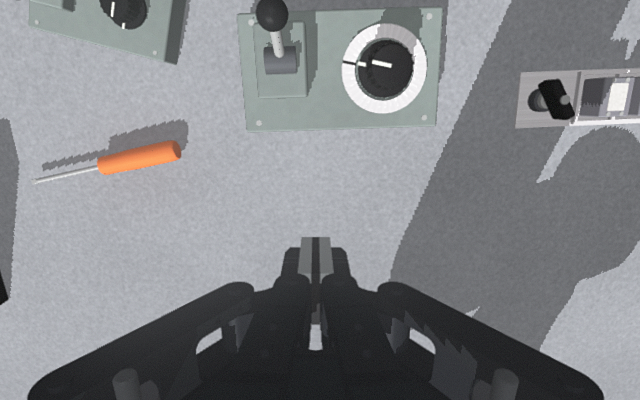

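View pics/s7.png

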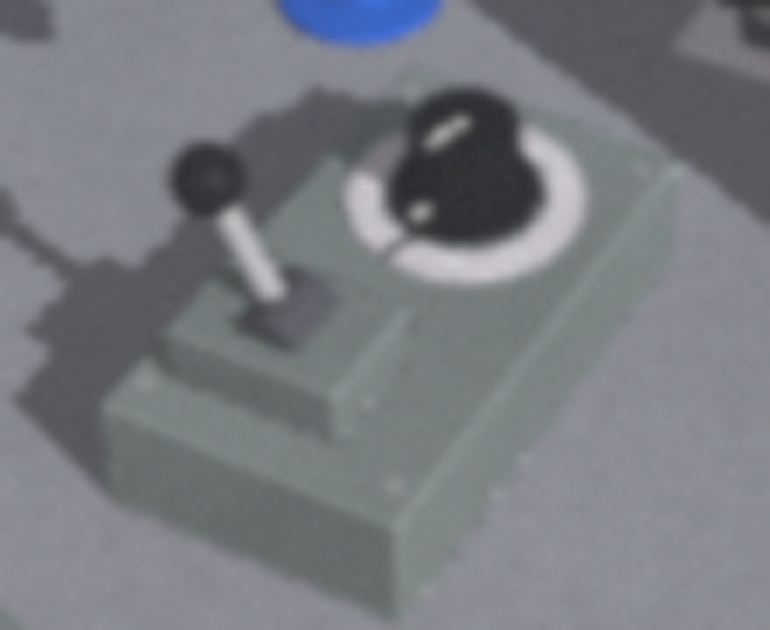

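View pics/p7.png

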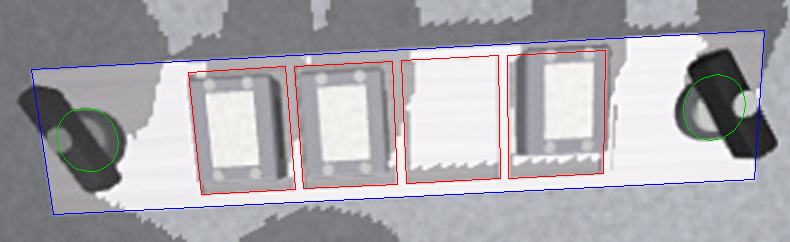

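Run:
```python
from h import *
move_pose([.52,.25,.28],q(-np.pi/2)); c=camera("wrist"); cv2.imwrite("pics/l3.png",c["img"])
for d in masks_of(c,"power_tip")[:1]: print(d["score"],d["point"],p2w(c,d["point"],.125))
g=cv2.cvtColor(c["img"],cv2.COLOR_BGR2GRAY)[0:110,250:380]
ys,xs=np.nonzero(g<60); print(np.c_[xs.mean()+250,ys.mean()])
```

```text
0.81 [309.3, 71.2] [[0.61600117 0.25390858 0.125     ]]
[[311.01338432  64.98279159]]
```

View pics/l3.png

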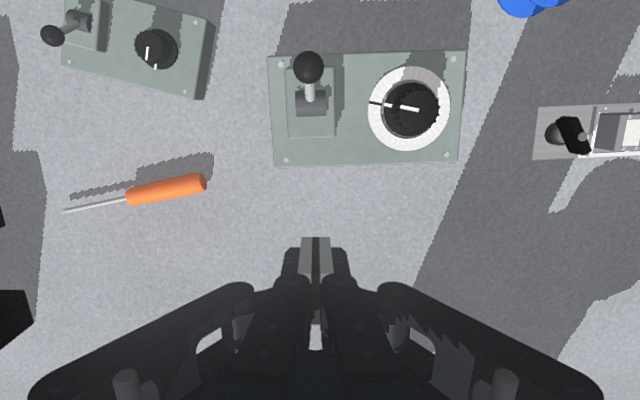

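Run:
```python
from h import *
c=camera("wrist"); print(p2w(c,[308.5,66.5],.125)); sign_off();
```

```text
[[0.61982226 0.25426053 0.125     ]]
the job is handed in; nothing more can be done
```

I finished the job in the order asked and handed it in at about 81 s of the 210 s allowed. My last checks agree with that, but `sign_off` reports no verdict.

- **Modules:** Only three were on the bench. They stand upright in pockets 0, 1 and 3. Between placements the one in pocket 3 slid about 4 mm against the far wall of its pocket. The pictures fit it seated on the floor, so I left it there.
- **Wing bolts:** I turned both clockwise until the torque jumped (1.2 and 1.4 N m). Both wings stopped within 0.02 rad of each other, and they still stood there in the last picture.
- **Adjuster:** The pointer is on the index mark to within about 0.014 rad, which is about 0.4 mm at the tip, slightly past the mark.
- **Power lever:** I pushed it over to its stop. The ball is at x = 0.620 m, about 29 mm past the hinge, which matches fully over. The detector first gave x = 0.616 m because its mask included part of the rod, so I measured the ball itself.
- **Bystanders:** I did not touch the spool, screwdriver or carton. The gripper was empty and clear of everything at the end.

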